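Reverse the tasting flight

ROBOT

A 6-joint arm with a two-finger parallel gripper is mounted at the origin on the work surface. World frame = base frame: x ahead of the robot, y to its left, z up, the work surface at z = 0. Lengths are in m, angles in rad, forces in N, time in s.
With the tool pointing down it reaches from about 0.35 to 0.8 m from the base axis. Payload 7.3 kg.
Tool frame: the origin (TCP) lies midway between the tips of the shut fingers; the grasp point (between the pads) lies 19 mm behind it (ctrl.grasp_offset is the distance from the TCP to the grasp point, in m); z points along the fingers, y is the line along which they close (so a half turn about z gives the same grasp; the last joint's range is limited). The gripper opens to 85 mm and grips with 20 to 120 N. Pads are 22 mm wide; open, the fingers measure 114 mm over their backs; the gripper's body (76 mm by 85 mm) begins 54 mm behind the grasp point. The pads swing forward as they close: fully open they stand 13 mm farther back than shut.
Start: joints at [-1.345, 0.342, 1.524, -0, 1.275, -0.146], TCP at [0.191, -0.489, 0.231] pointing down, gripper open.
Joint ranges: [-2.53, 2.53], [-0.77, 2.02], [0.04, 2.7], [-1, 4.14], [0.28, 2.66], [-3.11, 3.11]. Speed limits (rad/s): [2.57, 2.57, 3.14, 3.14, 3.14, 3.14].

INTERFACE

Orientations are given as a rotation vector (axis times angle).
In Python, from bench import ctrl gives the robot as it stands.
- The arm moves only by the shell command python3 -m jog 'ROWS' [FORCE]. ROWS is text: rows parted by semicolons, each of 7 numbers parted by spaces: the turn, a rotation vector about the tool's x, y, z in degrees, then the shift along the tool's x, y, z in mm, then the opening in per cent of the stroke, from 0 (shut) to 100 (fully open). In form: wx wy wz tx ty tz jaw; .... A call has 1 to 20 rows; each row shifts and turns the commanded pose from where the row before left it, along the tool's axes as they then stand; what a row does not reach is not made up. A row lasts 1/12 s, in which the tool goes at most 41.7 mm and 7.16 degrees, less where a joint would pass 70% of its speed; a pose out of reach is approached as far as the arm can. A call with a gripper value outside its range is refused whole. The fingers move at their own pace and stop on an object; FORCE is the grip in N (left out, the last holds). Time passes only in rows, so rows that do not move let the fingers close. It gives the time, the measured TCP pose, the force, the opening and the grip force at its end, in the units of the state.
- ctrl.observe(): the state, without advancing time (a new reading comes with each control period).
- ctrl.capture(name): name is "side" or "top" or "wrist"; returns a dict with "image" (480x640x3 uint8, blue, green, red), "depth" (480x640 float32, m along the optical axis (not along the pixel's ray), 0 where there is no reading), "intrinsics" (3x3 intrinsics, pixels), "T" (4x4, takes a point from camera to world coordinates); the wrist camera has in their place "T_tool_cam" (4x4, takes a point from camera to tool coordinates, whose origin is the TCP and whose axes are the flange's). Camera axes: x right, y up, looking along -z (the intrinsics and any distortion apply to the point x, -y, -z); pixel columns grow to the right and rows downward; lengths in m; the calibration is good to about 2 mm. The wrist camera is an equidistant fisheye: a pixel r from the principal point sees the ray r / f radians off the axis. A picture is of the moment at which its call begins: read the wrist's pose just before it.
- ctrl.finish_job(): hands the job in; it is judged then, once.
Trained networks look in a picture, given as the dict that the camera call returned (one of the last four; its "shot" number tells which), for a name from the list of things; names that differ only in an ending like _2 or _b are one class to them, and where a whole thing is asked for, a point or a joint stands for the part that bears it (a point fixed in the world has none). Each returns a list of dicts, best first, with "confidence" (0 to 1); they miss things now and then, are a little off and sometimes report something else, mostly with a low value. They report only what shows in the picture. A call takes as long as a camera call.
- ctrl.spot_in(picture, label): "xyz" ([x, y, z] in m, in world coordinates, good to about 4 mm: the middle of the surface that is visible of it).
The state is a dict: "clock": time; "joint_positions": joint angles; "dq": joint speeds; "joint_torque": joint torques, N m; "ee_pos": TCP position; "ee_rot": TCP orientation; "wrist_force": force on the tool from outside, world axes, zero at the start; "moment": the same for the moment, N m; "width": finger opening in m; "gripper_force": force on a finger pad.
Only numpy, scipy, OpenCV 4.12 (cv2) and the standard library are available. Lean on these libraries where they do the work, as an engineer would, in place of code of your own. Each camera call takes 0.05 s, during which the arm holds its last target. There are 200 camera calls.

TASK

Move the four sample bottles from the dark rack to the empty pale rack, one per compartment, in reverse order: the bottle at the left-hand end of the dark rack goes to the right-hand end of the pale one, the next beside it, and so on to the other end. Keep the bottles upright, lower each one to the floor of its compartment rather than dropping it, and leave the beaker, jar and corkscrew alone.

Things in the scene. Friction and masses are not known exactly. Their poses are not given: they have to be found in the camera images.
- old_rack: Dark wooden rack, fixed, 76 (x) x 286 (y) x 35 mm high, full at the start: a row of four open square compartments 64 x 64 mm inside, floor 8 mm up, walls 6 mm thick, tops at 35 mm. Origin: centre of its underside. y axis along the row, to the robot's left (within 0.2 rad); compartment centres at x = 0, y = -105, -35, 35, 105 mm. Stands in front of or behind the pale rack.
- new_rack: Pale wooden rack, fixed, empty at the start, same shape and sizes as the dark one: compartment centres at x = 0, y = -105, -35, 35, 105 mm in its own frame, floor at 8 mm, wall tops at 35 mm. Origin: centre of its underside. y axis along the row, to the robot's left (within 0.2 rad).
- bottle_red: Loose dark glass sample bottle with red capsule on its neck and red band on its label; 135 mm tall, 0.14 to 0.28 kg. Body 44 mm across up to 66 mm, shoulder to 86 mm, straight neck 24 mm across from 88 to 135 mm: grip it there. Origin: centre of its underside; z up. Starts upright on its coaster (underside 11 mm above the table) in the dark rack; yaw means nothing.
- bottle_yellow: Loose dark glass sample bottle with yellow capsule on its neck and yellow band on its label; 135 mm tall, 0.14 to 0.28 kg. Body 44 mm across up to 66 mm, shoulder to 86 mm, straight neck 24 mm across from 88 to 135 mm: grip it there. Origin: centre of its underside; z up. Starts upright on its coaster (underside 11 mm above the table) in the dark rack; yaw means nothing.
- bottle_blue: Loose dark glass sample bottle with blue capsule on its neck and blue band on its label; 135 mm tall, 0.14 to 0.28 kg. Body 44 mm across up to 66 mm, shoulder to 86 mm, straight neck 24 mm across from 88 to 135 mm: grip it there. Origin: centre of its underside; z up. Starts upright on its coaster (underside 11 mm above the table) in the dark rack; yaw means nothing.
- bottle_white: Loose dark glass sample bottle with white capsule on its neck and white band on its label; 135 mm tall, 0.14 to 0.28 kg. Body 44 mm across up to 66 mm, shoulder to 86 mm, straight neck 24 mm across from 88 to 135 mm: grip it there. Origin: centre of its underside; z up. Starts upright on its coaster (underside 11 mm above the table) in the dark rack; yaw means nothing.
- coaster_red: Flat red disc, 60 mm across, 3 mm thick, fixed to the floor of the dark rack compartment in which the bottle with the red capsule starts; it stays there and shows afterwards where that bottle came from. Origin: centre of its underside (8 mm above the table).
- coaster_yellow: Flat yellow disc, 60 mm across, 3 mm thick, fixed to the floor of the dark rack compartment in which the bottle with the yellow capsule starts; it stays there and shows afterwards where that bottle came from. Origin: centre of its underside (8 mm above the table).
- coaster_blue: Flat blue disc, 60 mm across, 3 mm thick, fixed to the floor of the dark rack compartment in which the bottle with the blue capsule starts; it stays there and shows afterwards where that bottle came from. Origin: centre of its underside (8 mm above the table).
- coaster_white: Flat white disc, 60 mm across, 3 mm thick, fixed to the floor of the dark rack compartment in which the bottle with the white capsule starts; it stays there and shows afterwards where that bottle came from. Origin: centre of its underside (8 mm above the table).
- beaker: Bystander: loose open steel tasting beaker, 70 mm across, 85 mm high, to the robot's right of the racks. Origin: centre of its underside. Leave alone.
- cork_jar: Bystander: loose amber glass jar with a cork cap, 72 mm across, 100 mm high, to the robot's left of the racks. Origin: centre of its underside. Leave alone.
- corkscrew: Bystander: loose folded corkscrew with a wooden handle lying on the table, about 120 x 35 x 16 mm, to the robot's right of the racks. Origin: underside, middle of its handle. Leave alone.

How it is judged:
At the end, for the whole second after the job is handed in: Each bottle is released, at rest, upright (0.1 rad), underside within 6 mm of the pale rack's floor height, and within 14 mm (along and across) of the centre of the mirror compartment: from y = +105, +35, -35, -105 mm of the dark rack to y = -105, -35, +35, +105 mm of the pale one (((y of coaster_red in the frame of old_rack between -0.125 and -0.085 m and y of bottle_red in the frame of new_rack between 0.091 and 0.119 m) or (y of coaster_red in the frame of old_rack between -0.055 and -0.015 m and y of bottle_red in the frame of new_rack between 0.021 and 0.049 m) or (y of coaster_red in the frame of old_rack between 0.015 and 0.055 m and y of bottle_red in the frame of new_rack between -0.049 and -0.021 m) or (y of coaster_red in the frame of old_rack between 0.085 and 0.125 m and y of bottle_red in the frame of new_rack between -0.119 and -0.091 m)) and x of bottle_red in the frame of new_rack between -0.014 and 0.014 m and z of bottle_red in the frame of new_rack between 0.002 and 0.014 m and angle between each of bottle_red, bottle_yellow, bottle_blue, bottle_white's own z axis and vertical below 0.1 rad and linear speed of each of bottle_red, bottle_yellow, bottle_blue, bottle_white below 0.02 m/s and angular speed of each of bottle_red, bottle_yellow, bottle_blue, bottle_white below 0.2 rad/s and ((y of coaster_yellow in the frame of old_rack between -0.125 and -0.085 m and y of bottle_yellow in the frame of new_rack between 0.091 and 0.119 m) or (y of coaster_yellow in the frame of old_rack between -0.055 and -0.015 m and y of bottle_yellow in the frame of new_rack between 0.021 and 0.049 m) or (y of coaster_yellow in the frame of old_rack between 0.015 and 0.055 m and y of bottle_yellow in the frame of new_rack between -0.049 and -0.021 m) or (y of coaster_yellow in the frame of old_rack between 0.085 and 0.125 m and y of bottle_yellow in the frame of new_rack between -0.119 and -0.091 m)) and x of bottle_yellow in the frame of new_rack between -0.014 and 0.014 m and z of bottle_yellow in the frame of new_rack between 0.002 and 0.014 m and ((y of coaster_blue in the frame of old_rack between -0.125 and -0.085 m and y of bottle_blue in the frame of new_rack between 0.091 and 0.119 m) or (y of coaster_blue in the frame of old_rack between -0.055 and -0.015 m and y of bottle_blue in the frame of new_rack between 0.021 and 0.049 m) or (y of coaster_blue in the frame of old_rack between 0.015 and 0.055 m and y of bottle_blue in the frame of new_rack between -0.049 and -0.021 m) or (y of coaster_blue in the frame of old_rack between 0.085 and 0.125 m and y of bottle_blue in the frame of new_rack between -0.119 and -0.091 m)) and x of bottle_blue in the frame of new_rack between -0.014 and 0.014 m and z of bottle_blue in the frame of new_rack between 0.002 and 0.014 m and ((y of coaster_white in the frame of old_rack between -0.125 and -0.085 m and y of bottle_white in the frame of new_rack between 0.091 and 0.119 m) or (y of coaster_white in the frame of old_rack between -0.055 and -0.015 m and y of bottle_white in the frame of new_rack between 0.021 and 0.049 m) or (y of coaster_white in the frame of old_rack between 0.015 and 0.055 m and y of bottle_white in the frame of new_rack between -0.049 and -0.021 m) or (y of coaster_white in the frame of old_rack between 0.085 and 0.125 m and y of bottle_white in the frame of new_rack between -0.119 and -0.091 m)) and x of bottle_white in the frame of new_rack between -0.014 and 0.014 m and z of bottle_white in the frame of new_rack between 0.002 and 0.014 m); the robot touches nothing.
It fails at once if a bottle is tipped more than 40 degrees (angle between any of bottle_red, bottle_yellow, bottle_blue, bottle_white's own z axis and vertical above 0.7 rad).
It fails at once if a bottle is dropped (falls free of the fingers faster than 0.7 m/s, about 25 mm of fall) ((linear speed of bottle_red above 0.7 m/s and contact force between the fingers and bottle_red below 0.1 N) or (linear speed of bottle_yellow above 0.7 m/s and contact force between the fingers and bottle_yellow below 0.1 N) or (linear speed of bottle_blue above 0.7 m/s and contact force between the fingers and bottle_blue below 0.1 N) or (linear speed of bottle_white above 0.7 m/s and contact force between the fingers and bottle_white below 0.1 N)).
It fails at once if the beaker, jar or corkscrew is shifted more than 30 mm (distance of any of beaker, cork_jar, corkscrew from where it was at the start of the episode above 0.03 m).
It also fails if it takes over 96 s, if anything falls off the work surface, if the arm or the gripper's body presses on something with over 40 N, if the wrist force passes 120 N, or if a joint passes its speed limit or range.

## Working session

There is one attempt and no reset: what is moved stays moved. The work goes in short steps, Python scripts to look and compute and a shell command to move; the robot and the scene stay as the last step left them, time stands still between calls to the robot, and variables do not carry over. Pictures are saved under pics/ and viewed, at most 14 in all, crops included, and the job is handed in when it is done.

```bash
mkdir -p pics; ls
python3 - <<'E'
from bench import ctrl
import cv2,numpy as np
s=ctrl.observe();print(s['clock'],s['ee_pos'],s['ee_rot'],s['width'])
for n in ("top","side"):
    p=ctrl.capture(n);cv2.imwrite(f"pics/{n}0.png",p["image"]);print(n,np.round(p['T'],3).tolist(),p['intrinsics'].tolist() if hasattr(p['intrinsics'],'tolist') else p['intrinsics'])
    for l in ["old_rack","new_rack","bottle_red","bottle_yellow","bottle_blue","bottle_white","beaker","cork_jar","corkscrew"]:
        print(l,[(np.round(d["xyz"],3).tolist(),round(d["confidence"],2)) for d in ctrl.spot_in(p,l)][:2])
print(ctrl.observe()['clock'])
E
```

```text
pics
0.0 [ 0.19065724 -0.4887208   0.23061183] [-3.08592178e+00 -5.80324171e-01  7.97694554e-05] 0.08514388026942656
top [[0.011, 0.987, -0.162, 0.384], [-1.0, 0.014, 0.014, -0.003], [0.016, 0.162, 0.987, 1.058], [0.0, 0.0, 0.0, 1.0]] [[506.53985242184393, 0.0, 321.54089362300533], [0.0, 506.53985242184393, 238.39603554280652], [0.0, 0.0, 1.0]]
old_rack [([0.635, -0.037, 0.029], 0.6)]
new_rack [([0.454, -0.042, 0.01], 0.58)]
bottle_red []
bottle_yellow [([0.648, -0.136, 0.082], 0.85)]
bottle_blue [([0.624, 0.061, 0.083], 0.84)]
bottle_white [([0.629, -0.002, 0.086], 0.86)]
beaker [([0.481, -0.398, 0.051], 0.77)]
cork_jar []
corkscrew [([0.665, -0.386, 0.013], 0.62)]
side [[-0.686, 0.438, -0.58, -0.323], [-0.727, -0.427, 0.538, 0.813], [-0.012, 0.791, 0.612, 0.961], [0.0, 0.0, 0.0, 1.0]] [[598.9976595278881, 0.0, 320.6546226932053], [0.0, 598.9976595278881, 234.28361015346448], [0.0, 0.0, 1.0]]
old_rack [([0.616, 0.002, 0.027], 0.68)]
new_rack [([0.448, -0.032, 0.018], 0.62), ([0.664, -0.381, 0.014], 0.27)]
bottle_red [([0.637, -0.059, 0.079], 0.58)]
bottle_yellow [([0.644, -0.129, 0.075], 0.64), ([0.635, 0.008, 0.078], 0.49)]
bottle_blue [([0.625, 0.076, 0.077], 0.83)]
bottle_white [([0.634, 0.011, 0.077], 0.86)]
beaker [([0.448, -0.033, 0.016], 0.64), ([0.639, -0.057, 0.078], 0.2)]
cork_jar [([0.636, 0.373, 0.074], 0.91)]
corkscrew [([0.665, -0.383, 0.011], 0.79)]
1.0
```

```bash
cat > h.py <<'E'
from bench import ctrl
import cv2,numpy as np
def cloud(p):
    K=p['intrinsics'];d=p['depth'];v,u=np.indices(d.shape)
    c=np.stack([(u-K[0][2])*d/K[0][0],-(v-K[1][2])*d/K[1][1],-d,np.ones_like(d)],-1)
    w=(c@np.asarray(p['T']).T)[...,:3];w[d==0]=np.nan
    return w
E
python3 - <<'E'
from h import *
for n in ("top","side"):
    p=ctrl.capture(n);w=cloud(p);np.save(f"pics/{n}.npy",w);z=w[...,2];print(n)
    for nm,(a,b) in dict(new=(.38,.53),old=(.56,.72)).items():
        m=(abs(z-.034)<.006)&(w[...,0]>a)&(w[...,0]<b)&(abs(w[...,1])<.25)
        print(nm,m.sum(),np.median(z[m]).round(4),cv2.minAreaRect(w[m][:,:2].astype(np.float32)*1000))
    m=(z>.13)&(z<.16)&(w[...,0]>.55)&(abs(w[...,1])<.25)
    k,lab,st,_=cv2.connectedComponentsWithStats(m.astype(np.uint8))
    for i in range(1,k):
        q=w[lab==i]
        if len(q)>20:print(len(q),np.round((q.min(0)+q.max(0))/2,4),np.round(np.ptp(q,axis=0),3),p['image'][lab==i].mean(0).round())
E
```

```text
top
new 1393 0.0355 ((452.3336486816406, -42.97563171386719), (76.2596206665039, 285.9227600097656), 10.987017631530762)
old 1356 0.0356 ((645.871337890625, -34.658416748046875), (77.73492431640625, 286.0909729003906), 5.187011241912842)
164 [ 0.6592 -0.1397  0.1408] [0.025 0.024 0.021] [  4. 122. 122.]
161 [ 0.6495 -0.0673  0.1407] [0.025 0.024 0.02 ] [ 15.  19. 124.]
164 [0.6431 0.0027 0.1403] [0.024 0.023 0.021] [137. 127. 123.]
162 [0.6339 0.0659 0.141 ] [0.025 0.023 0.021] [123.  47.  28.]
side
new 1084 0.0344 ((452.38348388671875, -42.37152099609375), (81.32952880859375, 293.0972595214844), 11.295063018798828)
old 876 0.0341 ((644.46484375, -33.48963928222656), (84.25337982177734, 293.13079833984375), 5.528682231903076)
497 [ 2.4981 -0.1028  0.145 ] [0.051 0.293 0.03 ] [40. 47. 54.]
88 [ 0.6581 -0.1391  0.1407] [0.03  0.032 0.02 ] [ 46.  98. 114.]
93 [ 0.6489 -0.0665  0.14  ] [0.029 0.027 0.02 ] [ 36.  39. 103.]
97 [0.6423 0.0027 0.1405] [0.029 0.029 0.02 ] [105. 114. 116.]
101 [0.6346 0.0665 0.1404] [0.028 0.026 0.02 ] [86. 44. 38.]
```

View pics/top0.png

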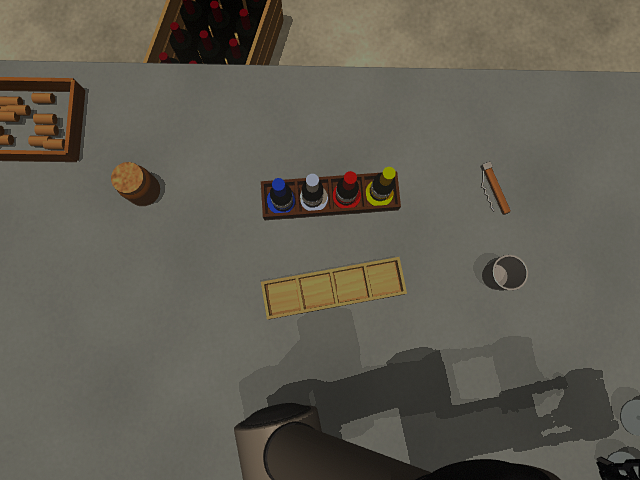

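View pics/side0.png

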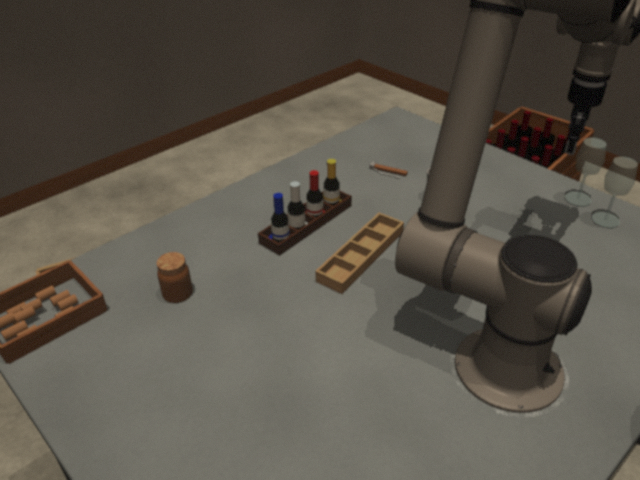

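The top view shows the order from the robot's left as blue (279,192), white (313,190), red (347,188) and yellow (385,183). The pale rack is in front, centred near (334,287). The side view agrees. The measured rack sizes (76 x 286) and bottle heights match the task. Next I square the tool to the world so that tx = +Y, ty = +X and tz = -Z, then travel to above the blue bottle.

```bash
python3 -m jog '0 0 -6.87 0 0 -4 100;0 0 -6.87 0 0 -4 100;0 0 -6.87 0 0 -4 100;0 0 -6.87 0 0 -4 100;0 0 -6.87 0 0 -4 100;0 0 -6.87 0 0 -4 100;0 0 -6.87 0 0 -4 100;0 0 -6.87 0 0 -4 100;0 0 -6.87 0 0 -4 100;0 0 -6.87 0 0 -4 100' 40
python3 -m jog '0 0 0 27.7 22.1 0 100;0 0 0 27.7 22.1 0 100;0 0 0 27.7 22.1 0 100;0 0 0 27.7 22.1 0 100;0 0 0 27.7 22.1 0 100;0 0 0 27.7 22.1 0 100;0 0 0 27.7 22.1 0 100;0 0 0 27.7 22.1 0 100;0 0 0 27.7 22.1 0 100;0 0 0 27.7 22.1 0 100;0 0 0 27.7 22.1 0 100;0 0 0 27.7 22.1 0 100;0 0 0 27.7 22.1 0 100;0 0 0 27.7 22.1 0 100;0 0 0 27.7 22.1 0 100;0 0 0 27.7 22.1 0 100;0 0 0 27.7 22.1 0 100;0 0 0 27.7 22.1 0 100;0 0 0 27.7 22.1 0 100;0 0 0 0 0 0 100'
```

```text
clock: 1.93
ee_pos: [0.1907, -0.4891, 0.2715]
ee_rot: [2.215, 2.228, -0.0]
wrist_force: [0.2, -0.0, 0.5]
width: 0.0856
gripper_force: 0.0
clock: 3.6
ee_pos: [0.613, 0.0422, 0.2701]
ee_rot: [-2.216, -2.226, -0.003]
wrist_force: [-0.8, 0.1, -0.5]
width: 0.0853
gripper_force: 0.0
```

```bash
python3 -m jog '0 0 0 12 10.5 0 100;0 0 0 12 10.5 0 100;0 0 0 0 0 0 100'
cat >> h.py <<'E'
from scipy.spatial.transform import Rotation as R
def wcloud(p,s):
    K=p['intrinsics'];d=p['depth'];v,u=np.indices(d.shape)
    a=(u-K[0][2])/K[0][0];b=(v-K[1][2])/K[1][1];r=np.hypot(a,b)+1e-9
    k=np.where(r<1.3,np.tan(np.minimum(r,1.3))/r,np.nan)*d
    c=np.stack([a*k,-b*k,-d,np.ones_like(d)],-1)
    T=np.eye(4);T[:3,:3]=R.from_rotvec(s['ee_rot']).as_matrix();T[:3,3]=s['ee_pos']
    w=(c@(T@np.asarray(p['T_tool_cam'])).T)[...,:3];w[d==0]=np.nan
    return w
E
python3 - <<'E'
from h import *
s=ctrl.observe();p=ctrl.capture("wrist");cv2.imwrite("pics/w1.png",p["image"]);w=wcloud(p,s);z=w[...,2]
print(s['ee_pos'])
m=(z>.137)&(z<.155)&(abs(w[...,0]-.64)<.06)&(abs(w[...,1]+.03)<.2)
k,lab,st,ce=cv2.connectedComponentsWithStats(m.astype(np.uint8))
for i in range(1,k):
    q=w[lab==i]
    if len(q)>20:print(len(q),ce[i].round(),np.round((q.min(0)+q.max(0))/2,4),np.round(np.ptp(q,axis=0),3),np.median(q[:,2]))
m=(abs(z-.034)<.006)&(w[...,0]>.38)&(w[...,0]<.53)&(abs(w[...,1])<.25)
print(cv2.minAreaRect(w[m][:,:2].astype(np.float32)*1000))
E
```

```text
clock: 3.85
ee_pos: [0.6326, 0.063, 0.2706]
ee_rot: [-2.219, -2.223, -0.001]
wrist_force: [0.4, -0.1, 0.0]
width: 0.0852
gripper_force: 0.0
[0.63258839 0.06304694 0.27062452]
872 [319. 226.] [0.6335 0.064  0.1421] [0.023 0.025 0.01 ] 0.14534868151164138
773 [330. 300.] [0.6431 0.0022 0.1422] [0.024 0.025 0.01 ] 0.14525223339500765
590 [335. 369.] [ 0.649  -0.0684  0.142 ] [0.023 0.025 0.01 ] 0.14523543661322683
((451.78466796875, -44.30853271484375), (78.1291275024414, 286.4866027832031), 11.106016159057617)
```

View pics/w1.png

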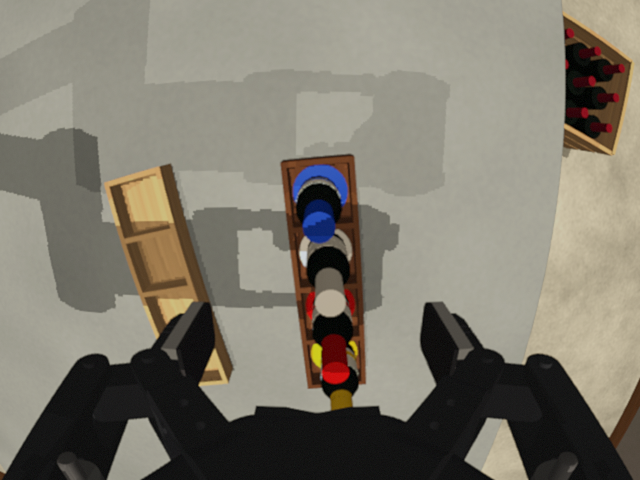

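The wrist view shows the blue capsule at (319,226) between the open pads, and its position agrees with the other cameras to about 1 mm. Next I descend and grip the blue bottle.

```bash
python3 -m jog '0 0 0 2 1.5 30 100;0 0 0 0 0 35 100;0 0 0 0 0 35 100;0 0 0 0 0 30 100;0 0 0 0 0 20 100;0 0 0 0 0 11 100;0 0 0 0 0 2 100;0 0 0 0 0 0 100;0 0 0 0 0 0 0;0 0 0 0 0 0 0;0 0 0 0 0 0 0;0 0 0 0 0 0 0;0 0 0 0 0 0 0;0 0 0 0 0 0 0;0 0 0 0 0 0 0;0 0 0 0 0 0 0;0 0 0 0 0 0 0;0 0 0 0 0 0 0' 50
```

```text
clock: 5.4
ee_pos: [0.6336, 0.0632, 0.1091]
ee_rot: [2.221, 2.221, 0.002]
wrist_force: [0.8, 0.3, 5.5]
width: 0.0232
gripper_force: 49.1
```

```bash
python3 -m jog '0 0 0 0 0 -10 0;0 0 0 0 0 -25 0;0 0 0 0 0 -30 0;0 0 0 0 0 -30 0;0 0 0 0 0 -30 0;0 0 0 0 0 -30 0;0 0 0 -11 -11 0 0;0 0 0 -30 -25 0 0;0 0 0 -30 -25 0 0;0 0 0 -30 -25 0 0;0 0 0 -30 -25 0 0;0 0 0 -30 -20 0 0;0 0 0 -25 -15 0 0;0 0 0 -15 -10 0 0;0 0 0 -10 -5 0 0;0 0 0 0 0 0 0;0 0 0 0 0 0 0'
```

```text
clock: 6.82
ee_pos: [0.4723, -0.1477, 0.2633]
ee_rot: [-2.222, -2.22, -0.001]
wrist_force: [-0.4, -0.2, -1.0]
width: 0.0233
gripper_force: 49.6
```

```bash
python3 -m jog '0 0 0 0 0 15 0;0 0 0 0 0 30 0;0 0 0 0 0 35 0;0 0 0 0 0 35 0;0 0 0 0 0 20 0;0 0 0 0 0 10 0;0 0 0 0 0 5 0;0 0 0 0 0 3 0;0 0 0 0 0 2 0;0 0 0 0 0 1 0;0 0 0 0 0 0 0;0 0 0 0 0 0 0'
```

```text
clock: 7.82
ee_pos: [0.4726, -0.1479, 0.108]
ee_rot: [2.22, 2.221, 0.001]
wrist_force: [0.4, -0.1, -2.5]
width: 0.0234
gripper_force: 49.5
```

```bash
python3 -m jog '0 0 0 0 0 1 0;0 0 0 0 0 1 0;0 0 0 0 0 0 0;0 0 0 0 0 0 0'
```

```text
clock: 8.15
ee_pos: [0.4726, -0.1481, 0.106]
ee_rot: [2.22, 2.22, 0.001]
wrist_force: [-0.2, -0.6, 5.1]
width: 0.0235
gripper_force: 50.1
```

```bash
python3 -m jog '0 0 0 0 0 0 40;0 0 0 0 0 0 100;0 0 0 0 0 0 100;0 0 0 0 0 0 100;0 0 0 0 0 0 100;0 0 0 0 0 0 100;0 0 0 0 0 -15 100;0 0 0 0 0 -35 100;0 0 0 0 0 -35 100;0 0 0 0 0 -35 100;0 0 0 0 0 -30 100;0 0 0 20 20 0 100;0 0 0 25 29 0 100;0 0 0 25 29 0 100;0 0 0 25 29 0 100;0 0 0 25 29 0 100;0 0 0 20 20 0 100;0 0 0 10 14 0 100;0 0 0 0 0 0 100;0 0 0 0 0 0 100'
python3 - <<'E'
from h import *
s=ctrl.observe();p=ctrl.capture("wrist");cv2.imwrite("pics/w2.png",p["image"]);w=wcloud(p,s);z=w[...,2]
t=ctrl.capture("top");cv2.imwrite("pics/t2.png",t["image"][140:340,200:450]);
for w in (w,cloud(t)):
  z=w[...,2];m=(z>.13)&(z<.155)&(w[...,0]>.4)&(w[...,0]<.7)&(abs(w[...,1]+.03)<.2)
  k,lab,st,ce=cv2.connectedComponentsWithStats(m.astype(np.uint8))
  for i in range(1,k):
    q=w[lab==i]
    if len(q)>20:print(len(q),ce[i].round(),np.round((q.min(0)+q.max(0))/2,4),np.round(np.ptp(q,axis=0),3),q[:,2].max())
E
```

```text
clock: 9.82
ee_pos: [0.6422, 0.0028, 0.2544]
ee_rot: [-2.219, -2.223, 0.002]
wrist_force: [0.2, -0.3, -0.2]
width: 0.0853
gripper_force: 0.0
1059 [318. 234.] [0.6429 0.0014 0.1388] [0.024 0.025 0.017] 0.147444652668082
907 [326. 319.] [ 0.649  -0.0687  0.1388] [0.024 0.025 0.017] 0.14747641676554646
728 [336. 388.] [ 0.6594 -0.1404  0.1387] [0.024 0.025 0.017] 0.14730772941063758
163 [388. 174.] [ 0.6591 -0.1398  0.141 ] [0.024 0.024 0.021] 0.15163997962020614
159 [392. 272.] [ 0.4732 -0.1455  0.1389] [0.024 0.024 0.017] 0.14737607249939022
```

The blue bottle stands at (0.473, -0.1455), within 1.5 mm of the target. Next is the white bottle.

```bash
python3 -m jog '0 0 0 0 0.5 20 100;0 0 0 0 0 35 100;0 0 0 0 0 35 100;0 0 0 0 0 30 100;0 0 0 0 0 15 100;0 0 0 0 0 8 100;0 0 0 0 0 2 100;0 0 0 0 0 0 100;0 0 0 0 0 0 0;0 0 0 0 0 0 0;0 0 0 0 0 0 0;0 0 0 0 0 0 0;0 0 0 0 0 0 0;0 0 0 0 0 0 0;0 0 0 0 0 0 0;0 0 0 0 0 0 0;0 0 0 0 0 0 0;0 0 0 0 0 0 0' 50
python3 -m jog '0 0 0 0 0 -10 0;0 0 0 0 0 -25 0;0 0 0 0 0 -30 0;0 0 0 0 0 -30 0;0 0 0 0 0 -30 0;0 0 0 0 0 -30 0;0 0 0 -5 -11 0 0;0 0 0 -11 -25 0 0;0 0 0 -11 -26 0 0;0 0 0 -11 -26 0 0;0 0 0 -11 -26 0 0;0 0 0 -11 -26 0 0;0 0 0 -10 -20 0 0;0 0 0 -6 -15 0 0;0 0 0 -4 -9 0 0;0 0 0 0 0 0 0;0 0 0 0 0 0 0'
```

```text
clock: 11.42
ee_pos: [0.643, 0.0022, 0.111]
ee_rot: [2.221, 2.221, 0.001]
wrist_force: [0.4, -0.3, 4.9]
width: 0.0231
gripper_force: 49.3
clock: 12.83
ee_pos: [0.4589, -0.0779, 0.2656]
ee_rot: [2.222, 2.22, 0.001]
wrist_force: [0.7, -0.5, -2.4]
width: 0.0229
gripper_force: 49.6
```

```bash
python3 -m jog '0 0 0 0 0 15 0;0 0 0 0 0 30 0;0 0 0 0 0 35 0;0 0 0 0 0 35 0;0 0 0 0 0 20 0;0 0 0 0 0 10 0;0 0 0 0 0 6 0;0 0 0 0 0 3 0;0 0 0 0 0 2 0;0 0 0 0 0 1 0;0 0 0 0 0 0 0;0 0 0 0 0 0 0'
```

```text
clock: 13.83
ee_pos: [0.4591, -0.078, 0.1089]
ee_rot: [2.22, 2.221, 0.001]
wrist_force: [-0.4, 0.6, -1.5]
width: 0.0229
gripper_force: 49.5
```

```bash
python3 -m jog '0 0 0 0 0 1 0;0 0 0 0 0 0.5 0;0 0 0 0 0 0 0'
python3 -m jog '0 0 0 0 0 0 40;0 0 0 0 0 0 100;0 0 0 0 0 0 100;0 0 0 0 0 0 100;0 0 0 0 0 0 100;0 0 0 0 0 0 100;0 0 0 0 0 -15 100;0 0 0 0 0 -35 100;0 0 0 0 0 -35 100;0 0 0 0 0 -35 100;0 0 0 0 0 -30 100;0 0 0 2 20 0 100;0 0 0 2 30 0 100;0 0 0 2 35 0 100;0 0 0 2 35 0 100;0 0 0 2 35 0 100;0 0 0 0 25 0 100;0 0 0 0 10 0 100;0 0 0 0 0 0 100;0 0 0 0 0 0 100'
```

```text
clock: 14.08
ee_pos: [0.4593, -0.0781, 0.1079]
ee_rot: [2.22, 2.22, 0.002]
wrist_force: [-0.3, -0.3, 6.0]
width: 0.0233
gripper_force: 50.6
clock: 15.75
ee_pos: [0.6485, -0.0677, 0.2558]
ee_rot: [-2.22, -2.221, 0.002]
wrist_force: [-0.5, 1.0, -0.5]
width: 0.0851
gripper_force: 0.0
```

```bash
cat > look.py <<'E'
import sys
from h import *
n=sys.argv[1]
s=ctrl.observe();p=ctrl.capture("wrist");cv2.imwrite(f"pics/w{n}.png",p["image"])
t=ctrl.capture("top");cv2.imwrite(f"pics/t{n}.png",t["image"])
for w in (wcloud(p,s),cloud(t)):
  z=w[...,2];m=(z>.13)&(z<.155)&(w[...,0]>.4)&(w[...,0]<.7)&(abs(w[...,1]+.03)<.2)
  k,lab,st,ce=cv2.connectedComponentsWithStats(m.astype(np.uint8))
  for i in range(1,k):
    q=w[lab==i]
    if len(q)>20:print(len(q),ce[i].round(),np.round((q.min(0)+q.max(0))/2,4),np.round(np.ptp(q,axis=0),3),q[:,2].max())
E
python3 look.py 3
```

```text
1043 [318. 234.] [ 0.6487 -0.0691  0.139 ] [0.024 0.025 0.018] 0.14794954780484315
717 [ 94. 245.] [ 0.4597 -0.0796  0.1374] [0.027 0.025 0.015] 0.14472757776952205
645 [121. 317.] [ 0.4733 -0.1469  0.1371] [0.026 0.025 0.014] 0.1441518498187217
922 [330. 321.] [ 0.6588 -0.1415  0.1388] [0.025 0.026 0.018] 0.14756699740412915
135 [388. 173.] [ 0.6594 -0.1402  0.1407] [0.022 0.025 0.021] 0.15115684779427419
133 [393. 273.] [ 0.4732 -0.1474  0.1392] [0.023 0.02  0.015] 0.14679515044507396
```

```bash
python3 -m jog '0 0 0 0 0.5 20 100;0 0 0 0 0 35 100;0 0 0 0 0 35 100;0 0 0 0 0 30 100;0 0 0 0 0 17 100;0 0 0 0 0 8 100;0 0 0 0 0 2 100;0 0 0 0 0 0 100;0 0 0 0 0 0 0;0 0 0 0 0 0 0;0 0 0 0 0 0 0;0 0 0 0 0 0 0;0 0 0 0 0 0 0;0 0 0 0 0 0 0;0 0 0 0 0 0 0;0 0 0 0 0 0 0;0 0 0 0 0 0 0;0 0 0 0 0 0 0' 50
python3 -m jog '0 0 0 0 0 -10 0;0 0 0 0 0 -25 0;0 0 0 0 0 -30 0;0 0 0 0 0 -30 0;0 0 0 0 0 -30 0;0 0 0 0 0 -30 0;0 0 0 4 -14 0 0;0 0 0 8 -28 0 0;0 0 0 8 -28 0 0;0 0 0 8 -28 0 0;0 0 0 8 -28 0 0;0 0 0 8 -28 0 0;0 0 0 8 -25 0 0;0 0 0 5 -15 0 0;0 0 0 3 -10 0 0;0 0 0 0 0 0 0;0 0 0 0 0 0 0'
```

```text
clock: 17.35
ee_pos: [0.6494, -0.0679, 0.1105]
ee_rot: [2.221, 2.221, 0.001]
wrist_force: [-0.6, -0.2, 4.8]
width: 0.0235
gripper_force: 49.1
clock: 18.77
ee_pos: [0.4457, -0.0079, 0.2652]
ee_rot: [2.22, 2.221, 0.001]
wrist_force: [0.1, 0.5, -1.6]
width: 0.0232
gripper_force: 49.6
```

Floor contact should come at TCP z of about 0.1075, which is 158 mm down.

```bash
python3 -m jog '0 0 0 0 0 15 0;0 0 0 0 0 30 0;0 0 0 0 0 35 0;0 0 0 0 0 35 0;0 0 0 0 0 20 0;0 0 0 0 0 10 0;0 0 0 0 0 6 0;0 0 0 0 0 3 0;0 0 0 0 0 2 0;0 0 0 0 0 1 0;0 0 0 0 0 0.7 0;0 0 0 0 0 0 0;0 0 0 0 0 0 0'
```

```text
clock: 19.85
ee_pos: [0.4455, -0.0079, 0.1076]
ee_rot: [2.221, 2.221, 0.001]
wrist_force: [-0.2, -0.0, -1.1]
width: 0.0232
gripper_force: 49.5
```

```bash
python3 -m jog '0 0 0 0 0 0.7 0;0 0 0 0 0 0 0'
python3 -m jog '0 0 0 0 0 0 40;0 0 0 0 0 0 100;0 0 0 0 0 0 100;0 0 0 0 0 0 100;0 0 0 0 0 0 100;0 0 0 0 0 0 100;0 0 0 0 0 -15 100;0 0 0 0 0 -35 100;0 0 0 0 0 -35 100;0 0 0 0 0 -35 100;0 0 0 0 0 -30 100;0 0 0 -12 20 0 100;0 0 0 -20 30 0 100;0 0 0 -20 33 0 100;0 0 0 -20 33 0 100;0 0 0 -20 33 0 100;0 0 0 -20 33 0 100;0 0 0 -12 20 0 100;0 0 0 -8 11.5 0 100;0 0 0 0 0 0 100'
python3 look.py 4
```

```text
clock: 20.02
ee_pos: [0.4456, -0.0079, 0.1074]
ee_rot: [2.22, 2.221, 0.001]
wrist_force: [-2.2, -0.1, 6.8]
width: 0.0233
gripper_force: 50.7
clock: 21.68
ee_pos: [0.66, -0.1417, 0.2544]
ee_rot: [-2.223, -2.219, 0.001]
wrist_force: [-0.0, 0.5, 0.4]
width: 0.0852
gripper_force: 0.0
726 [55. 78.] [ 0.4458 -0.0097  0.1376] [0.026 0.025 0.015] 0.14520492916558442
758 [ 71. 159.] [ 0.4598 -0.0792  0.1372] [0.026 0.024 0.014] 0.14432336083550212
1041 [316. 232.] [ 0.659  -0.141   0.1387] [0.024 0.024 0.017] 0.14732488312542086
740 [ 93. 239.] [ 0.4728 -0.1475  0.1372] [0.026 0.025 0.014] 0.14441621498617124
46 [312. 285.] [ 0.4472 -0.0017  0.1384] [0.021 0.011 0.014] 0.14546184254699046
```

```bash
python3 -m jog '0 0 0 0.5 -0.5 20 100;0 0 0 0 0 35 100;0 0 0 0 0 35 100;0 0 0 0 0 30 100;0 0 0 0 0 15 100;0 0 0 0 0 8 100;0 0 0 0 0 2 100;0 0 0 0 0 0 100;0 0 0 0 0 0 0;0 0 0 0 0 0 0;0 0 0 0 0 0 0;0 0 0 0 0 0 0;0 0 0 0 0 0 0;0 0 0 0 0 0 0;0 0 0 0 0 0 0;0 0 0 0 0 0 0;0 0 0 0 0 0 0;0 0 0 0 0 0 0' 50
python3 -m jog '0 0 0 0 0 -10 0;0 0 0 0 0 -25 0;0 0 0 0 0 -30 0;0 0 0 0 0 -30 0;0 0 0 0 0 -30 0;0 0 0 0 0 -30 0;0 0 0 11 -12 0 0;0 0 0 22 -25 0 0;0 0 0 25 -28 0 0;0 0 0 25 -28 0 0;0 0 0 25 -28 0 0;0 0 0 25 -28 0 0;0 0 0 25 -28 0 0;0 0 0 20 -25 0 0;0 0 0 14 -15 0 0;0 0 0 9 -10 0 0;0 0 0 0 0 0 0;0 0 0 0 0 0 0'
```

```text
clock: 23.28
ee_pos: [0.6585, -0.1395, 0.1121]
ee_rot: [2.221, 2.221, 0.001]
wrist_force: [-0.7, 0.4, 5.9]
width: 0.0233
gripper_force: 49.1
clock: 24.78
ee_pos: [0.4313, 0.0617, 0.2666]
ee_rot: [2.22, 2.222, 0.0]
wrist_force: [-0.1, 0.6, -2.8]
width: 0.0229
gripper_force: 49.9
```

```bash
python3 -m jog '0 0 0 -1 0.5 15 0;0 0 0 0 0 30 0;0 0 0 0 0 35 0;0 0 0 0 0 35 0;0 0 0 0 0 20 0;0 0 0 0 0 10 0;0 0 0 0 0 6 0;0 0 0 0 0 3 0;0 0 0 0 0 2 0;0 0 0 0 0 1 0;0 0 0 0 0 0.7 0;0 0 0 0 0 0 0;0 0 0 0 0 0 0'
```

```text
clock: 25.87
ee_pos: [0.432, 0.0607, 0.1092]
ee_rot: [2.221, 2.221, 0.001]
wrist_force: [0.5, 0.1, -2.8]
width: 0.0231
gripper_force: 49.8
```

Touch down, release, rise, and move clear to the robot's side at height for a final look.

```bash
python3 -m jog '0 0 0 0 0 0.7 0;0 0 0 0 0 0.4 0;0 0 0 0 0 0 0'
python3 -m jog '0 0 0 0 0 0 40;0 0 0 0 0 0 100;0 0 0 0 0 0 100;0 0 0 0 0 0 100;0 0 0 0 0 0 100;0 0 0 0 0 0 100;0 0 0 0 0 -15 100;0 0 0 0 0 -35 100;0 0 0 0 0 -35 100;0 0 0 0 0 -35 100;0 0 0 0 0 -30 100;0 0 0 25 0 0 100;0 0 0 30 0 0 100;0 0 0 30 0 0 100;0 0 0 30 0 0 100;0 0 0 30 0 0 100;0 0 0 30 0 0 100;0 0 0 20 0 0 100;0 0 0 0 0 0 100;0 0 0 0 0 0 100'
python3 look.py 5
python3 - <<'E'
from h import *
c=np.array([.4522,-.0432]);a=np.deg2rad(11.1)
x=np.array([np.cos(a),np.sin(a)]);y=np.array([-np.sin(a),np.cos(a)])
p=ctrl.capture("side");w=cloud(p);z=w[...,2];cv2.imwrite("pics/s5.png",p["image"])
w2=cloud(ctrl.capture("top"))
for w in (w,w2):
  z=w[...,2];m=(z>.13)&(z<.155)&(abs(w[...,0]-.45)<.06)&(abs(w[...,1]+.03)<.2)
  k,lab,st,ce=cv2.connectedComponentsWithStats(m.astype(np.uint8))
  for i in range(1,k):
    q=w[lab==i]
    if len(q)>20:
      b=((q.min(0)+q.max(0))/2)[:2]-c;print(ce[i].round(),"rack xy mm",(b@x*1000).round(1),(b@y*1000).round(1),q[:,2].max().round(3))
E
```

```text
clock: 26.12
ee_pos: [0.4324, 0.0607, 0.1089]
ee_rot: [2.22, 2.22, 0.002]
wrist_force: [-1.3, 0.0, 8.7]
width: 0.0233
gripper_force: 51.4
clock: 27.78
ee_pos: [0.4313, 0.2563, 0.2571]
ee_rot: [2.219, 2.224, -0.002]
wrist_force: [0.5, -0.1, -0.3]
width: 0.0855
gripper_force: 0.0
157 [392. 272.] [ 0.4732 -0.1455  0.1396] [0.023 0.024 0.016] 0.1474613258087175
152 [355. 279.] [ 0.4598 -0.0769  0.1389] [0.023 0.023 0.016] 0.1469832485365844
149 [316. 287.] [ 0.446  -0.0072  0.1396] [0.024 0.022 0.018] 0.14859637429522954
152 [278. 293.] [0.4329 0.06   0.1393] [0.023 0.024 0.017] 0.14759919493347196
[385. 191.] rack xy mm -0.4 -102.2 0.148
[370. 204.] rack xy mm 1.6 -33.5 0.147
[354. 219.] rack xy mm -0.1 37.2 0.148
[337. 234.] rack xy mm 2.3 106.3 0.148
[392. 272.] rack xy mm 0.9 -104.3 0.148
[355. 279.] rack xy mm 0.9 -34.5 0.148
[316. 287.] rack xy mm 0.8 36.5 0.148
[279. 293.] rack xy mm 0.9 105.0 0.149
```

View pics/t5.png

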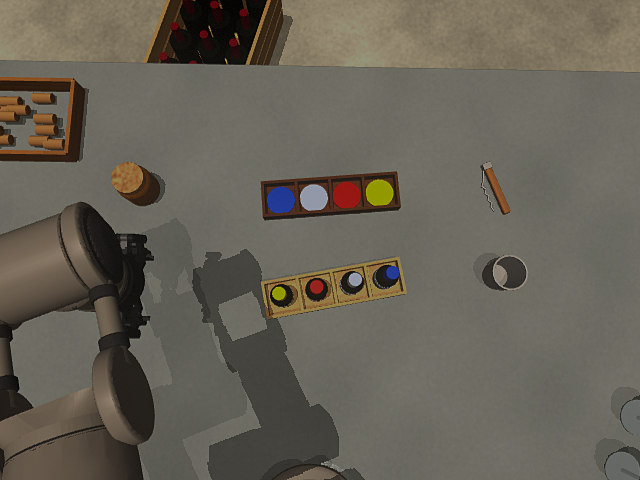

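The top view shows the pale rack holding yellow (279,293), red (316,287), white (355,279) and blue (392,272). That is the reverse of the coasters, and every bottle is within 3 mm of its compartment centre. The beaker, jar and corkscrew are where they started.

```bash
python3 -c "
from bench import ctrl
print(ctrl.finish_job())"
```

```text
the job is handed in; nothing more can be done
None
```

All four bottles stand upright in the pale rack in reverse order, each within about 3 mm of its compartment centre; the beaker, jar and corkscrew were not touched, and the job was handed in at about 28 s (no verdict was returned).

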